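Start up the soldering bench

ROBOT

A 7-joint arm with a two-finger parallel gripper is mounted at the origin on the work surface. World frame = base frame: x ahead of the robot, y to its left, z up, the work surface at z = 0. Lengths are in m, angles in degrees, forces in N, time in s.
With the tool pointing down it reaches from about 0.425 to 0.875 m from the base axis. Payload 4.7 kg.
Tool frame: the origin (TCP) lies on the centre line of the jaws, within the pads' length; the fingertips stand 8 mm ahead of it and the grasp point (between the pads) lies 11 mm behind it; z points along the fingers, y is the direction in which the jaws open and shut (so a half turn about z gives the same grasp; the last joint's range is limited). The gripper opens to 87 mm and grips with 3 to 60 N. Pads are 19 mm wide; open, the fingers measure 117 mm over their backs; the gripper's body (75 mm by 190 mm) begins 51 mm behind the grasp point.
Start: joints at [65.208, 18.392, -4.016, 83.108, 1.295, 78.541, -3.26], TCP at [0.281, -0.586, 0.231] pointing down, gripper open.
Joint ranges: [-163.93, 163.93], [-17.29, 119.83], [-79.2, 71.16], [3.27, 140.29], [-89.18, 269.18], [5.43, 117.66], [-154.24, 154.24]. Speed limits (degrees/s): [147.25, 147.25, 180, 180, 180, 180, 180].

INTERFACE

Orientations are given as [roll, pitch, yaw] about the fixed x, y, z axes, in that order (R = Rz(yaw) Ry(pitch) Rx(roll)).
In Python, from cell import env gives the robot as it stands. The module is installed in compiled form; this text tells all that it offers.
- The arm moves only by the tool move_arm, never from a script. Its argument "steps" is a list of rows, each a list of 2 entries, a list of its own where there are three numbers: the shift along the tool's x, y, z in m, then the turn about the tool's z in rad. A call has 1 to 20 rows; each row is the pose to reach, as a shift and turn from the pose commanded when the call began, along the tool's axes at that moment; what a row does not reach only later rows make up. A row lasts 1/8 s, in which the tool goes at most 62.5 mm and 10.7 degrees, less where a joint would pass 70% of its speed; a pose out of reach is approached as far as the arm can. A call with a gripper value outside its range is refused whole. "hand" is the closure, from -1 (fully open) to 1 (shut), set as the call begins (left out, the last holds). The fingers move at their own pace and stop on an object; "squeeze" is the grip in N (left out, the last holds). Time passes only in rows, so rows that repeat a pose let the fingers close. It gives the time, the measured TCP pose, the force and the opening at its end, in the units of the state.
- env.get_obs(): the state, without advancing time (a new reading comes with each control period).
- env.read_camera(name): name is "scene" or "top" or "wrist"; returns (picture, depth): 384x512x3 uint8, red, green, blue; 384x512 float32, m along the optical axis (not along the pixel's ray), 0 where there is no reading.
- env.calibration(name): a dict with "intrinsics" (3x3 intrinsics, pixels), "D" ([k1, k2, p1, p2, k3] as OpenCV has them; the pictures are not rectified), "position" and "orientation" of the camera in the world; the wrist camera has in their place "mount" (4x4, takes a point from camera to tool coordinates, whose origin is the TCP and whose axes are the flange's). Camera axes: x right, y up, looking along -z (the intrinsics and any distortion apply to the point x, -y, -z); pixel columns grow to the right and rows downward; lengths in m; the calibration is good to about 2 mm. A picture is of the moment at which its call begins: read the wrist's pose just before it. calibration takes no time and is no camera call.
- env.sign_off(): hands the job in, once; it reports no verdict.
Trained networks look in the newest picture that a camera, given by its name, has taken for a name from the list of things; names that differ only in an ending like _2 or _b are one class to them, and where a whole thing is asked for, a point or a joint stands for the part that bears it (a point fixed in the world has none). Each returns a list of dicts, best first, with "conf" (0 to 1); they miss things now and then, are a little off and sometimes report something else, mostly with a low value. They report only what shows in the picture. A call takes as long as a camera call.
- env.cut_out(camera, query): "region" (384x512 bool, what is visible of it) and "uv" ([column, row] in pixels, amid what is visible of it).
The state is a dict: "time_s": time; "qpos": joint angles; "joint_velocities": joint speeds; "effort": joint torques, N m; "tool_pos": TCP position; "tool_rot": TCP orientation; "force": force on the tool from outside, world axes, zero at the start; "wrist_torque": the same for the moment, N m; "grip_width": finger opening in m.
Only numpy, scipy, OpenCV 4.12 (cv2) and the standard library are available. Lean on these libraries where they do the work, as an engineer would, in place of code of your own. Each camera call takes 0.05 s, during which the arm holds its last target. There are 200 camera calls.

TASK

Get the bench ready for soldering with light fingertip presses: first switch on the blue fume extractor, then the grey soldering station, each by pressing fully in the end of its red rocker switch that is marked with a white bar, and last tap the blue preset key on the station (the middle one of three) and let it come up again. Do not press the yellow or the green key or touch the soldering iron. Pick nothing up and push nothing about: the extractor, the station and everything else on the bench stay where they stand.

Things in the scene. Friction and masses are not known exactly. Their poses are not given: they have to be found in the camera images.
- extractor: blue fume extractor, loose upright box 110 deep (x) x 180 wide (y) x 200 mm high, 1.8 kg; origin centre of underside, z up, front -x (black grille) roughly to the robot. Its rocker is on the flat top near the right front corner, pivot at (-8, -50, 206) mm, black bezel 2 mm high. A strap handle 8 mm high lies on top at x 14, y -4 to 72. It may stand left or right of the station.
- extractor_switch_bar (a point): point on the top of the white-bar half of the extractor's rocker (red, 32 x 20 mm, shallow V), 11.5 mm from its pivot, 4.5 mm inside its end. Moves with the rocker: x along the pivot, -y to the bar end, z out of the flat top when on (off: tipped 0.34 rad about x, point 3.8 mm higher). A fingertip past the pivot meets the other half and blocks it: aim 1 to 6 mm outward of here.
- extractor_switch (a joint): rocker angle in rad: 0 = off (white-bar end proud), 0.34 = fully on (white-bar end level, other end proud); on beyond 0.24. Tips about its middle, no spring, stays where left, even part-way. It stops dead at the end of its travel: come down slowly (2 cm/s). Pressing the white-bar end takes about 2 to 3 N.
- station: grey wedge console, loose, 160 deep (x) x 200 wide (y) x 100 mm high, 2.2 kg; origin centre of underside, z up, front -x roughly to the robot. Black panel rises from 45 mm at x -80 to 100 mm at x 40 (24.6 degrees). Lower half: keys at y 64, 28, -8 (yellow, blue, green), rocker pivot at y -66, 6 mm above the panel; two knobs 9 mm high 60 mm upslope of it. Iron on the left (+y), out to y 155.
- station_switch_bar (a point): point on the top of the white-bar half of the station's rocker (red, 32 x 20 mm, shallow V), 11.5 mm from its pivot, 4.5 mm inside its end. Moves with the rocker: x along the pivot, -y to the bar end, z out of the 24.6-degree panel when on (off: tipped 0.34 rad about x, point 3.8 mm higher). A fingertip past the pivot meets the other half and blocks it: aim 1 to 6 mm outward of here.
- station_switch (a joint): rocker angle in rad: 0 = off (white-bar end proud), 0.34 = fully on (white-bar end level, other end proud); on beyond 0.24. Tips about its middle, no spring, stays where left, even part-way. It stops dead at the end of its travel: come down slowly (2 cm/s). Pressing the white-bar end takes about 2 to 3 N.
- key_blue_top (a point): centre of the top of the blue preset key on the station, the middle of three in a row; 18 x 18 mm, top 7.5 mm above the sloping panel; keys 36 mm apart. z stands out of the panel (the key travels along -z), y points along the row to the yellow key, -y to the green key
- key_blue (a joint): blue preset key, travel in m, 0 = up, 0.004 = fully down; springs back; starts to move at 1.7 N, fully down at 3.9 N against a hard stop; counts as pressed beyond 0.0025. 
- key_yellow (a joint): yellow (left, seen from the robot) preset key, travel in m, 0 = up, 0.004 = fully down; springs back; starts to move at 1.7 N, fully down at 3.9 N against a hard stop; counts as pressed beyond 0.0025. Not to be pressed.
- key_green (a joint): green (right, seen from the robot) preset key, travel in m, 0 = up, 0.004 = fully down; springs back; starts to move at 1.7 N, fully down at 3.9 N against a hard stop; counts as pressed beyond 0.0025. Not to be pressed.
- iron: soldering iron, blue handle 25 mm thick, fixed in the holder on the station's left side; not to be touched. Origin and axes are those of the station. It leans from its tip at (52, 127, 42) mm up and towards the robot, 40 degrees from horizontal, to its tail at (-123, 127, 189) mm, where a cord hangs to the station's front.
- flux_tin: loose bystander, to be left where it is; origin at the centre of its underside. Flat round tin, 57 mm across, 18 mm high, yellow top.
- solder_spool: loose bystander, to be left where it is; origin at the centre of its underside. Reel of solder wire, standing on its flange, 58 mm across, 44 mm high.
- tip_cleaner: loose bystander, to be left where it is; origin at the centre of its underside. Round black pot with brass wool, 72 mm across, 56 mm high.
- circuit_board: loose bystander, to be left where it is; origin at the centre of its underside. Small green circuit board, 50 x 40 mm, 15 mm high over its parts.
- solar_lamp: loose bystander, to be left where it is; origin at the centre of its underside. Round orange solar lamp with a white lens, 100 mm across, 42 mm high.
- screwdriver: loose bystander, to be left where it is; screwdriver with a red handle, about 170 mm long, lying along its x axis, origin near the middle of its length

How it is judged (in metres and radians):
On the way, in this order (a step that is already met when the one before it is completed fails the run):
1. the fume extractor is switched on while the station is still off (value of joint extractor_switch above 0.24 rad and value of joint station_switch below 0.12 rad), for 0.1 s.
2. the soldering station is switched on, the extractor being on (value of joint each of extractor_switch, station_switch above 0.24 rad), for 0.1 s.
3. the blue key is pressed, both being on (all of step 2 and value of joint key_blue above 0.0025 m), for 0.05 s.
4. the blue key is let up again (all of step 2 and value of joint key_blue below 0.001 m), for 0.1 s.
At the end, for the whole second after the job is handed in: Both rocker switches are on (beyond 0.24 of 0.34 rad), all three keys are up (within 1 mm), the extractor and the station stand upright and at rest within 15 mm of where they stood, and the six bystanders lie within 25 mm of where they were (all of step 4 and value of joint each of key_yellow, key_green below 0.001 m and distance of each of extractor, station from where it was at the start of the episode below 0.015 m and angle between each of extractor, station's own z axis and vertical below 0.05 rad and linear speed of each of extractor, station below 0.02 m/s and distance of each of flux_tin, solder_spool, tip_cleaner, circuit_board, solar_lamp, screwdriver from where it was at the start of the episode below 0.025 m); the robot touches nothing.
It fails at once if something is switched out of order: the station on before the extractor, or the blue key pressed while the station is off ((value of joint station_switch above 0.24 rad and value of joint extractor_switch below 0.22 rad) or (value of joint key_blue above 0.0025 m and value of joint station_switch below 0.22 rad)).
It fails at once if a wrong key (yellow or green) is pressed (value of joint any of key_yellow, key_green above 0.0025 m).
It fails at once if the extractor or the station is pressed hard (over 40 N) (contact force between any of the fingers, the arm and extractor above 40 N or contact force between any of the fingers, the arm and station above 40 N).
It fails at once if the soldering iron is touched (contact force between any of the fingers, the arm and iron above 0.5 N).
It fails at once if something is pushed about, tipped, lifted or carried: the extractor or the station (over 15 mm or 0.1 rad), or a bystander (over 25 mm) (distance of any of extractor, station from where it was at the start of the episode above 0.015 m or angle between any of extractor, station's own z axis and vertical above 0.1 rad or distance of any of flux_tin, solder_spool, tip_cleaner, circuit_board, solar_lamp, screwdriver from where it was at the start of the episode above 0.025 m).
It also fails if it takes over 64 s, if anything falls off the work surface, if the arm or the gripper's body presses on something with over 40 N, if the wrist force passes 120 N, or if a joint passes its speed limit or range.

## Working session

There is one attempt and no reset: what is moved stays moved. The work goes in short steps, Python scripts to look and compute and a tool call to move; the robot and the scene stay as the last step left them, time stands still between calls to the robot, and variables do not carry over. Pictures are saved under pics/ and viewed, about 8 in all and at most 12, crops included, and the job is handed in when it is done.

Besides the shell and the picture viewer there is one more tool, called as name(argument=value, ...), one argument or row to a line, values as JSON. move_arm: Moves the arm, as the interface text tells. Its arguments: {"type":"object","properties":{"steps":{"type":"array"},"hand":{"type":"number"},"squeeze":{"type":"number"}},"required":["steps"]}

```bash
mkdir -p pics; cat > h.py <<'E'
import numpy as np, cv2
from cell import env
from scipy.spatial.transform import Rotation as R
def cam(name):
    c=env.calibration(name); K=np.array(c["intrinsics"]); D=np.array(c["D"],float)
    if "mount" in c:
        o=env.get_obs(); T=np.eye(4); T[:3,:3]=R.from_euler('xyz',o["tool_rot"],degrees=True).as_matrix(); T[:3,3]=o["tool_pos"]
        T=T@np.array(c["mount"])
    else:
        T=np.eye(4); q=np.array(c["orientation"]); T[:3,:3]=q if q.shape==(3,3) else R.from_euler('xyz',q,degrees=True).as_matrix(); T[:3,3]=c["position"]
    return K,D,T
def cloud(name,depth,K,D,T):
    h,w=depth.shape; u,v=np.meshgrid(np.arange(w),np.arange(h))
    p=cv2.undistortPoints(np.stack([u,v],-1).reshape(-1,1,2).astype(np.float64),K,D).reshape(h,w,2)
    P=np.stack([p[...,0]*depth,-p[...,1]*depth,-depth],-1)
    W=P@T[:3,:3].T+T[:3,3]; W[depth<=0]=np.nan
    return W
def proj(P,K,D,T):
    p=(np.atleast_2d(P)-T[:3,3])@T[:3,:3]; p=p*[1,-1,-1]
    return cv2.projectPoints(p,np.zeros(3),np.zeros(3),K,D)[0].reshape(-1,2)
def shot(name):
    K,D,T=cam(name); im,d=env.read_camera(name); return im,d,K,D,T,cloud(name,d,K,D,T)
E
python3 - <<'E'
from h import *
print(env.get_obs()); 
for n in("scene","top","wrist"): print(n,env.calibration(n))
ims=[]
for n in("scene","top"):
    im,d,K,D,T,W=shot(n); ims.append(im); np.savez(n+".npz",im=im,d=d,K=K,D=D,T=T,W=W)
    for q in("extractor","station","extractor_switch_bar","station_switch_bar","key_blue_top","key_yellow","key_green","iron"):
        for r in env.cut_out(n,q)[:2]:
            m=r["region"]; print(n,q,round(r["conf"],2),np.round(r["uv"]),m.sum(),np.round(np.nanmedian(W[m],0),4))
    cv2.imwrite(f"pics/{n}.png",im[...,::-1])
E
```

```text
{'time_s': 0.0, 'qpos': array([65.20626521, 18.44062624, -4.01586392, 83.17470083,  1.2954514 ,
       78.54050894, -3.26169781]), 'joint_velocities': array([ 0.00426421, -0.02864239,  0.02971779, -0.01710969, -0.07341139,
        0.02814215, -0.02091698]), 'effort': array([-8.96834881e-04, -4.91289639e+01, -4.04193560e-01, -3.12528169e+01,
       -6.37866464e-02,  4.37572156e-02,  1.57159648e-04]), 'tool_pos': array([ 0.28059585, -0.58572086,  0.22944555]), 'tool_rot': array([-1.79889434e+02,  6.05444741e-03,  2.56021937e+01]), 'force': array([ 0.00912638, -0.29206568, -0.74195271]), 'wrist_torque': array([-0.00411405, -0.06086772,  0.01959648]), 'grip_width': 0.08686760492594954}
scene {'intrinsics': array([[473.90765292,   0.        , 257.17914656],
       [  0.        , 473.90765292, 183.96993142],
       [  0.        ,   0.        ,   1.        ]]), 'D': array([-0.02158344,  0.        ,  0.        ,  0.        ,  0.        ]), 'position': array([ 1.0455074 , -0.18087361,  1.28962172]), 'orientation': array([28.43558827, -0.74741011, 71.32724881])}
top {'intrinsics': array([[351.
[... 785 characters left out ...]
09515394e-03,  2.74622596e-01, -9.61551470e-01,
        -1.54737504e-01],
       [ 0.00000000e+00,  0.00000000e+00,  0.00000000e+00,
         1.00000000e+00]])}
scene station 0.61 [332. 214.] 4987 [0.5811 0.2056 0.0803]
scene station_switch_bar 0.52 [298. 198.] 54 [0.5048 0.1362 0.0717]
scene iron 0.61 [365. 176.] 440 [0.5325 0.3253 0.1283]
scene iron 0.38 [335. 142.] 234 [0.3408 0.3385 0.0182]
top station 0.63 [197. 168.] 3274 [0.5551 0.2086 0.0784]
top station 0.4 [329. 149.] 41 [ 0.5925 -0.2314  0.2059]
top extractor_switch_bar 0.37 [327. 152.] 67 [ 0.5926 -0.2314  0.2054]
top station_switch_bar 0.51 [218. 182.] 52 [0.5032 0.1367 0.0682]
top iron 0.8 [158. 170.] 186 [0.5196 0.326  0.1424]
```

```bash
python3 - <<'E'
from h import *
a=np.load("scene.npz")["im"];b=np.load("top.npz")["im"]
c=cv2.resize(b[90:240,110:400],None,fx=2.7,fy=2.7,interpolation=cv2.INTER_CUBIC)
print(c.shape)
cv2.imwrite("pics/topc.png",c[...,::-1])
E
```

```text
(405, 783, 3)
```

View pics/scene.png

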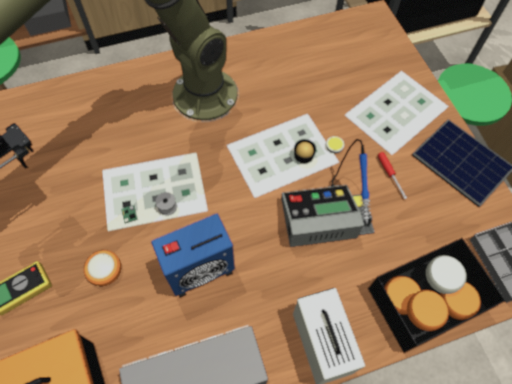

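View pics/topc.png

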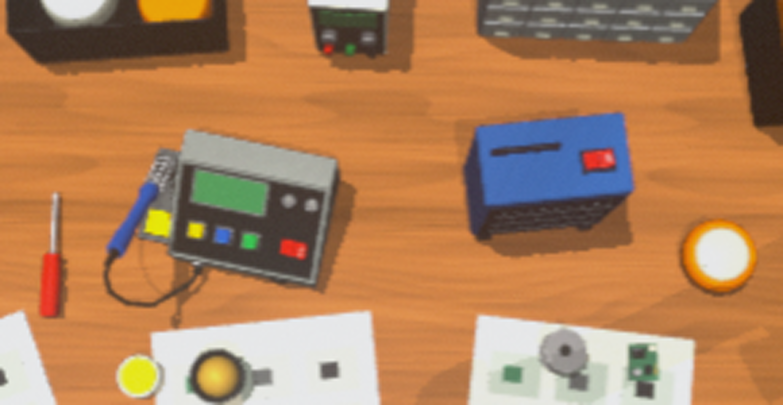

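Scene and top pictures show the extractor at right (rocker at about (600,158) in the top crop, bar to -y). The station is at left, with its keys at (195,230), (222,236) and (250,241), its rocker at (293,249), and the iron to its left. Next I fit coarse poses.

```bash
cat > fit.py <<'E'
from h import *
from scipy.optimize import least_squares
def extr(W):
    m=(np.abs(W[...,2]-.2)<.012)&(np.abs(W[...,0]-.6)<.15)&(np.abs(W[...,1]+.17)<.17)
    P=W[m]; r=cv2.minAreaRect((P[:,:2]*1000).astype(np.float32)); return r,np.median(P[:,2]),m.sum()
def cols(im,W,box):
    hsv=cv2.cvtColor(im,cv2.COLOR_RGB2HSV); out={}
    R_={"red":((0,150,90),(8,255,255)),"yel":((23,150,110),(34,255,255)),"blu":((104,110,90),(122,255,255)),"grn":((50,120,90),(80,255,255))}
    for k,(a,b) in R_.items():
        m=(cv2.inRange(hsv,a,b)>0)&(W[...,0]>box[0])&(W[...,0]<box[1])&(W[...,1]>box[2])&(W[...,1]<box[3])&(W[...,2]>box[4])&(W[...,2]<box[5])
        n,l,s,c=cv2.connectedComponentsWithStats(m.astype(np.uint8))
        for i in range(1,n):
            if s[i,4]>=12: print(k,s[i,4],np.round(c[i],1),np.round(np.nanmean(W[l==i],0)*1000,1))
E
python3 - <<'E'
from fit import *
for n in("scene","top"):
    z=np.load(n+".npz"); W=z["W"]; print(n,extr(W))
    cols(z["im"],W,(.4,.7,.08,.36,.03,.13))
    cols(z["im"],W,(.5,.7,-.3,-.08,.19,.23))
E
```

```text
scene (((595.0178833007812, -182.62081909179688), (102.39710998535156, 180.8961639404297), 7.116936206817627), np.float64(0.20090673663155867), np.int64(2872))
red 82 [295.5 198. ] [502.9 136.1  69.5]
blu 81 [364.6 190.5] [560.9 318.6 112.2]
blu 39 [327.1 193.6] [518.6 228.   70.3]
grn 28 [314.5 194.9] [511.5 191.5  71.4]
red 71 [172.2 246.8] [ 593.9 -230.4  207. ]
blu 2401 [192.3 244.6] [ 600.8 -182.4  200.8]
top (((595.660888671875, -183.0924835205078), (101.30561828613281, 183.1875), 6.621524333953857), np.float64(0.19846279722796667), np.int64(1723))
red 61 [218.4 181.7] [504.  135.5  67.6]
yel 26 [182.1 175. ] [525.7 263.6  67.7]
blu 45 [163.5 162.4] [559.6 319.5 112.1]
blu 25 [192. 177.] [519.  228.5  68.1]
grn 24 [202.1 178.9] [512.6 192.8  69. ]
red 49 [330.8 148.7] [ 593.4 -231.8  205.6]
blu 1415 [313.8 149.1] [ 593.1 -178.7  198.3]
```

move_arm(
  hand=1,
  steps=[
    [[0,0,-0.05],0],
    [[0.02,-0.005,-0.11],-0.1],
    [[0.06,-0.018,-0.11],-0.24],
    [[0.11,-0.033,-0.11],-0.38],
    [[0.16,-0.05,-0.11],-0.52],
    [[0.21,-0.065,-0.11],-0.66],
    [[0.26,-0.08,-0.11],-0.8],
    [[0.31,-0.096,-0.11],-0.94],
    [[0.36,-0.11,-0.11],-1.08],
    [[0.4,-0.124,-0.11],-1.2],
    [[0.416,-0.129,-0.11],-1.246],
    [[0.416,-0.129,-0.11],-1.246],
    [[0.416,-0.129,-0.11],-1.246],
    [[0.416,-0.129,-0.11],-1.246],
  ],
)

```text
time_s: 2.65
tool_pos: [0.599, -0.2924, 0.3408]
tool_rot: [-180.0, 0.1, 96.8]
force: [0.3, -0.4, 0.0]
grip_width: 0.0002
```

```bash
python3 - <<'E'
from fit import *
im,d,K,D,T,W=shot("wrist"); np.savez("w1.npz",im=im,d=d,K=K,D=D,T=T,W=W)
print(extr(W)); cols(im,W,(.5,.7,-.3,-.08,.19,.23))
for r in env.cut_out("wrist","extractor_switch_bar")[:2]: print(r["conf"],r["uv"],r["region"].sum(),np.nanmedian(W[r["region"]],0))
cv2.imwrite("pics/w1.png",im[...,::-1])
E
```

```text
(((596.5900268554688, -205.80226135253906), (100.69588470458984, 136.92059326171875), 6.826099395751953), np.float64(0.20063248469238365), np.int64(18161))
red 766 [254.6 118. ] [ 591.9 -234.5  207.8]
blu 15691 [263.8  76.7] [ 595.9 -200.   200.5]
0.92 [254.7, 118.7] 869 [ 0.59217711 -0.23435542  0.20721477]
```

View pics/w1.png

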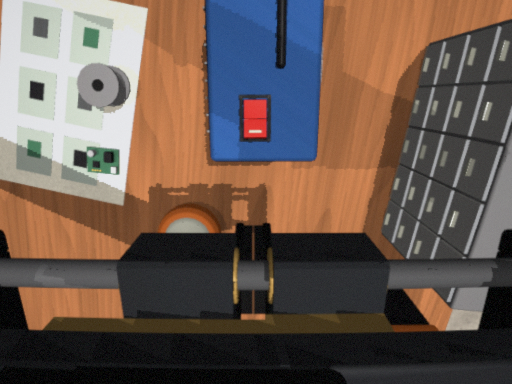

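```bash
python3 - <<'E'
from h import *
z=np.load("w1.npz"); im=z["im"].astype(int); W=z["W"]
s=np.s_[92:145,238:275]
m=im[s].min(-1)>150; print("bar",m.sum(),np.round(np.nanmean(W[s][m],0)*1000,1))
r=(im[s][...,0]>150)&(im[s][...,1]<110)
P=W[s][r|m]*1000; a=np.deg2rad(6.9); c=np.cos(a);sn=np.sin(a)
px=P[:,0]*c+P[:,1]*sn; py=-P[:,0]*sn+P[:,1]*c
for lo in np.arange(np.nanmin(py),np.nanmax(py),3): 
    k=(py>=lo)&(py<lo+3); print(round(lo,1),k.sum(),np.round(np.median(P[k,2]),1),np.round(np.median(px[k]),1))
pv=np.array([np.nanmedian(px),(np.nanmin(py)+np.nanmax(py))/2]); print("mid",pv[0]*c-pv[1]*sn,pv[0]*sn+pv[1]*c)
E
```

```text
bar 34 [ 593.4 -245.3  210.9]
-319.2 88 211.3 559.3
-316.2 77 210.1 559.8
-313.2 72 209.0 558.9
-310.2 88 208.2 559.3
-307.2 66 207.0 559.3
-304.2 87 206.5 559.8
-301.2 66 206.8 559.3
-298.2 87 206.6 559.8
-295.2 66 206.4 559.3
-292.2 88 206.6 559.3
-289.2 22 206.7 559.3
mid 592.1982469384086 -234.46318940838114
```

move_arm(
  steps=[
    [[0.02,0,0.03],0],
    [[0.044,0,0.07],0],
    [[0.044,0,0.1],0],
    [[0.044,0,0.11],0],
    [[0.044,0,0.11],0],
    [[0.044,0,0.11],0],
    [[0.044,0,0.11],0],
  ],
)

```text
time_s: 3.62
tool_pos: [0.5956, -0.2469, 0.232]
tool_rot: [179.9, 0.1, 97.0]
force: [0.2, -0.2, 0.0]
grip_width: 0.0003
```

move_arm(
  steps=[
    [[-0.002,0,0.003],0],
    [[-0.002,0,0.006],0],
    [[-0.002,0,0.008],0],
    [[-0.002,0,0.01],0],
    [[-0.002,0,0.012],0],
    [[-0.002,0,0.014],0],
    [[-0.002,0,0.0155],0],
    [[-0.002,0,0.0155],0],
    [[-0.002,0,0.0155],0],
  ],
)

```text
time_s: 4.75
tool_pos: [0.5952, -0.2485, 0.2151]
tool_rot: [180.0, 0.0, 97.0]
force: [0.1, -0.9, 2.2]
grip_width: 0.0003
```

move_arm(
  steps=[
    [[0,0,0.001],0],
    [[0,0,0.002],0],
    [[0,0,0.002],0],
    [[0,0,0.002],0],
  ],
)

```text
time_s: 5.25
tool_pos: [0.5953, -0.2486, 0.2144]
tool_rot: [180.0, 0.1, 97.0]
force: [-2.0, -0.5, 7.1]
grip_width: 0.0007
```

move_arm(
  steps=[
    [[0,0,-0.002],0],
    [[0,0,-0.007],0],
    [[0,0,-0.03],0],
    [[-0.02,0,-0.07],0],
    [[-0.042,0,-0.11],0],
    [[-0.042,0,-0.126],0],
    [[-0.042,0,-0.126],0],
    [[-0.042,0,-0.126],0],
  ],
)

```text
time_s: 6.25
tool_pos: [0.6, -0.2885, 0.3371]
tool_rot: [-179.9, -0.1, 97.1]
force: [-0.2, 0.3, -0.4]
grip_width: 0.0003
```

```bash
python3 - <<'E'
from fit import *
im,d,K,D,T,W=shot("wrist"); print(extr(W)); cols(im,W,(.5,.7,-.3,-.08,.19,.23))
s=np.s_[85:150,230:285]; i=im.astype(int)[s]
r=((i[...,0]>150)&(i[...,1]<110))|(i.min(-1)>150)
P=W[s][r]*1000; a=np.deg2rad(6.9); c=np.cos(a);sn=np.sin(a)
py=-P[:,0]*sn+P[:,1]*c
for lo in np.arange(-320,-287,3): 
    k=(py>=lo)&(py<lo+3); print(lo,k.sum(),np.round(np.median(P[k,2]),1))
print(env.get_obs()["force"],env.get_obs()["tool_pos"])
cv2.imwrite("pics/w2.png",cv2.resize(im[60:180,180:340],None,fx=4,fy=4)[...,::-1])
E
```

```text
(((596.4052124023438, -203.65953063964844), (100.71805572509766, 140.72779846191406), 7.0048136711120605), np.float64(0.20065217206112584), np.int64(18957))
red 753 [253.8 121.8] [ 591.9 -233.4  208.2]
blu 16412 [263.2  79.1] [ 595.6 -198.1  200.5]
-320 65 206.6
-317 60 206.9
-314 66 206.6
-311 87 206.6
-308 66 206.8
-305 85 206.8
-302 71 208.0
-299 89 209.1
-296 72 210.0
-293 92 211.3
-290 38 211.6
[ 0.09113969 -0.6732361   0.0539643 ] [ 0.59981458 -0.28869838  0.33700113]
```

View pics/w2.png

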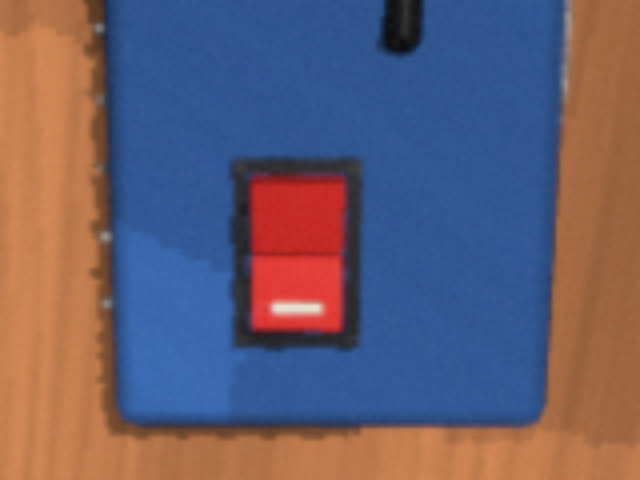

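The extractor rocker is on: the bar half is level at 206.7 mm and the other end is proud. In the crop the bar is at (297,308), and the box has not moved. Now I move over the station.

move_arm(
  steps=[
    [[0.04,-0.005,0],0.03],
    [[0.09,-0.011,0],0.07],
    [[0.14,-0.018,0],0.11],
    [[0.19,-0.024,0],0.15],
    [[0.24,-0.03,0.01],0.19],
    [[0.29,-0.037,0.02],0.23],
    [[0.34,-0.043,0.03],0.27],
    [[0.38,-0.048,0.035],0.3],
    [[0.405,-0.051,0.037],0.305],
    [[0.405,-0.051,0.037],0.305],
    [[0.405,-0.051,0.037],0.305],
    [[0.405,-0.051,0.037],0.305],
  ],
)

```text
time_s: 7.8
tool_pos: [0.5006, 0.1041, 0.3017]
tool_rot: [-180.0, 0.0, 79.4]
force: [0.6, -0.4, -0.1]
grip_width: 0.0004
```

```bash
python3 - <<'E'
from fit import *
im,d,K,D,T,W=shot("wrist"); np.savez("w3.npz",im=im,d=d,K=K,D=D,T=T,W=W); o=env.get_obs(); print(o["tool_pos"],o["tool_rot"])
cols(im,W,(.4,.7,.08,.38,.03,.2))
for q in("station_switch_bar","key_blue_top","key_yellow","key_green"):
    for r in env.cut_out("wrist",q)[:2]: print(q,r["conf"],np.round(r["uv"]),r["region"].sum(),np.nanmean(W[r["region"]],0))
cv2.imwrite("pics/w3.png",im[...,::-1])
E
```

```text
[0.50064341 0.10428361 0.3017793 ] [-1.79978143e+02  1.42685631e-02  7.93880497e+01]
red 442 [250.8 135.8] [502.4 135.8  70.7]
yel 271 [248.5  17.6] [523.8 262.9  70.5]
blu 263 [249.4  52.2] [518.1 227.6  70.2]
grn 233 [249.   85.7] [511.  192.2  70.4]
station_switch_bar 0.94 [252. 138.] 505 [0.5024544  0.13482576 0.07072586]
key_blue_top 0.72 [250.  53.] 298 [0.51725623 0.22705269 0.06968831]
key_yellow 0.58 [250.  16.] 292 [0.52426823 0.26232598 0.07028721]
key_green 0.8 [249.  88.] 263 [0.51116366 0.19244114 0.06976384]
```

View pics/w3.png

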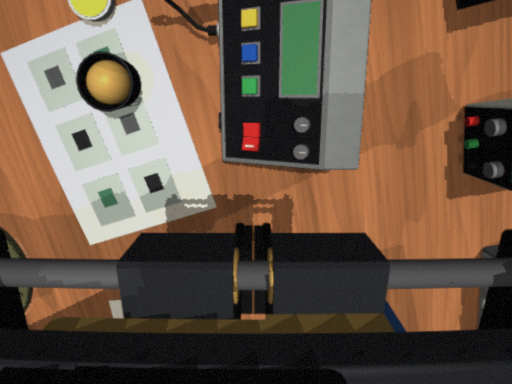

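```bash
python3 - <<'E'
from h import *
z=np.load("w3.npz"); W=z["W"]; im=z["im"].astype(int); o=env.get_obs()
M=R.from_euler('xyz',o["tool_rot"],degrees=True).as_matrix(); L=(W-o["tool_pos"])@M*1000
for lo in range(-30,12,4):
    k=(L[...,2]>=lo)&(L[...,2]<lo+4)&(np.abs(L[...,1])<60)&(np.abs(L[...,0])<40)
    if k.sum()>3: print(lo,k.sum(),"x",np.percentile(L[k][:,0],[2,98]).round(1),"y",np.percentile(L[k][:,1],[2,98]).round(1))
s=np.s_[115:160,235:270]; i=im[s]
r=((i[...,0]>140)&(i[...,1]<100))|(i.min(-1)>140)
P=W[s][r]*1000-[502.4,135.8,0]; a=np.deg2rad(-10.3)
px=P[:,0]*np.cos(a)+P[:,1]*np.sin(a); py=-P[:,0]*np.sin(a)+P[:,1]*np.cos(a); zz=P[:,2]-.458*px
print(px.min(),px.max())
for lo in range(-20,20,3):
    k=(py>=lo)&(py<lo+3); print(lo,k.sum(),np.round(np.median(zz[k]),1) if k.any() else "")
E
```

```text
-30 121 x [6.9 9.3] y [-7.2  4.3]
-26 96 x [7.  9.5] y [-7.9  5.2]
-22 127 x [4.8 9.4] y [-8.8  6.1]
-18 168 x [0.6 9.3] y [-8.7  5.9]
-14 128 x [7.1 9.4] y [-9.3  6.5]
-10 110 x [7.2 9.5] y [-9.4  6.6]
-6 114 x [7.2 9.5] y [-10.    7.3]
-2 109 x [7.  9.5] y [-10.3   7.5]
2 105 x [7.1 9.5] y [-10.    7.3]
6 52 x [7.1 9.4] y [-9.7  6.9]
-10.630085456420154 8.583835835935076
-20 0 
-17 28 75.1
-14 39 74.3
-11 39 73.0
-8 44 71.9
-5 40 70.6
-2 41 69.8
1 34 69.8
4 42 69.7
7 33 70.0
10 47 69.8
13 32 69.8
16 0 
19 0
```

move_arm(
  steps=[
    [[0.008,-0.005,0.04],0],
    [[0.016,-0.011,0.08],0],
    [[0.016,-0.011,0.12],0],
    [[0.016,-0.011,0.15],0],
    [[0.016,-0.011,0.18],0],
    [[0.016,-0.011,0.195],0],
    [[0.016,-0.011,0.205],0],
    [[0.016,-0.011,0.208],0],
    [[0.016,-0.011,0.208],0],
    [[0.016,-0.011,0.208],0],
  ],
)

```text
time_s: 9.3
tool_pos: [0.493, 0.1235, 0.0948]
tool_rot: [179.9, -0.0, 79.5]
force: [-0.0, -0.1, -0.0]
grip_width: 0.0006
```

move_arm(
  steps=[
    [[-0.0015,0,0.0025],0],
    [[-0.0015,0,0.005],0],
    [[-0.0015,0,0.0075],0],
    [[-0.0015,0,0.0095],0],
    [[-0.0015,0,0.0115],0],
    [[-0.0015,0,0.013],0],
    [[-0.0015,0,0.0145],0],
    [[-0.0015,0,0.0145],0],
    [[-0.0015,0,0.0145],0],
  ],
)

```text
time_s: 10.42
tool_pos: [0.4922, 0.1219, 0.0796]
tool_rot: [180.0, 0.0, 79.5]
force: [-0.3, -0.1, 1.7]
grip_width: 0.0008
```

move_arm(
  steps=[
    [[0,0,0.001],0],
    [[0,0,0.002],0],
    [[0,0,0.002],0],
    [[0,0,0.002],0],
  ],
)

```text
time_s: 10.92
tool_pos: [0.492, 0.122, 0.0774]
tool_rot: [-180.0, -0.0, 79.5]
force: [0.2, -0.8, 1.7]
grip_width: 0.0004
```

move_arm(
  steps=[
    [[0,0,0.001],0],
    [[0,0,0.001],0],
    [[0,0,0.001],0],
  ],
)

```text
time_s: 11.3
tool_pos: [0.4922, 0.122, 0.0765]
tool_rot: [180.0, -0.0, 79.5]
force: [0.1, -0.6, 2.8]
grip_width: 0.0004
```

move_arm(
  steps=[
    [[0,0,0.001],0],
    [[0,0,0.001],0],
    [[0,0,0.001],0],
  ],
)

```text
time_s: 11.68
tool_pos: [0.4924, 0.122, 0.0762]
tool_rot: [180.0, 0.0, 79.5]
force: [-1.2, -1.0, 7.5]
grip_width: 0.0006
```

move_arm(
  steps=[
    [[0,0,-0.002],0],
    [[0,0,-0.006],0],
    [[0,0,-0.02],0],
    [[0,0,-0.06],0],
    [[0,0.005,-0.12],0],
    [[-0.008,0.01,-0.17],0],
    [[-0.0145,0.011,-0.21],0],
    [[-0.0145,0.011,-0.225],0],
    [[-0.0145,0.011,-0.225],0],
    [[-0.0145,0.011,-0.225],0],
    [[-0.0145,0.011,-0.225],0],
  ],
)

```text
time_s: 13.05
tool_pos: [0.4996, 0.1057, 0.2989]
tool_rot: [-179.8, 0.0, 79.5]
force: [0.5, 0.2, 0.6]
grip_width: 0.0006
```

```bash
python3 - <<'E'
from fit import *
im,d,K,D,T,W=shot("wrist"); o=env.get_obs(); print(o["tool_pos"],o["tool_rot"],o["force"])
cols(im,W,(.4,.7,.08,.38,.03,.2))
s=np.s_[115:160,235:270]; i=im.astype(int)[s]
r=((i[...,0]>140)&(i[...,1]<100))|(i.min(-1)>140)
P=W[s][r]*1000-[501.4,136,0]; a=np.deg2rad(-10.3)
px=P[:,0]*np.cos(a)+P[:,1]*np.sin(a); py=-P[:,0]*np.sin(a)+P[:,1]*np.cos(a); zz=P[:,2]-.458*px
for lo in range(-20,20,3):
    k=(py>=lo)&(py<lo+3); print(lo,k.sum(),np.round(np.median(zz[k]),1) if k.any() else "")
cv2.imwrite("pics/w4.png",cv2.resize(im[0:180,180:400],None,fx=3,fy=3)[...,::-1])
E
```

```text
[0.49968874 0.10571577 0.29915992] [-1.79861147e+02  2.90324235e-02  7.95420035e+01] [ 0.42354477  0.50844368 -0.80470793]
red 446 [252.4 136.8] [502.5 136.2  71. ]
yel 273 [250.6  18.4] [523.7 262.8  70.3]
blu 273 [251.3  53. ] [518.  227.7  70.2]
grn 231 [251.1  86.8] [511.3 192.2  70.2]
-20 0 
-17 33 69.5
-14 39 69.4
-11 32 69.3
-8 40 69.2
-5 41 69.2
-2 35 69.0
1 41 70.3
4 37 71.7
7 44 72.8
10 36 74.1
13 34 74.5
16 0 
19 0
```

View pics/w4.png

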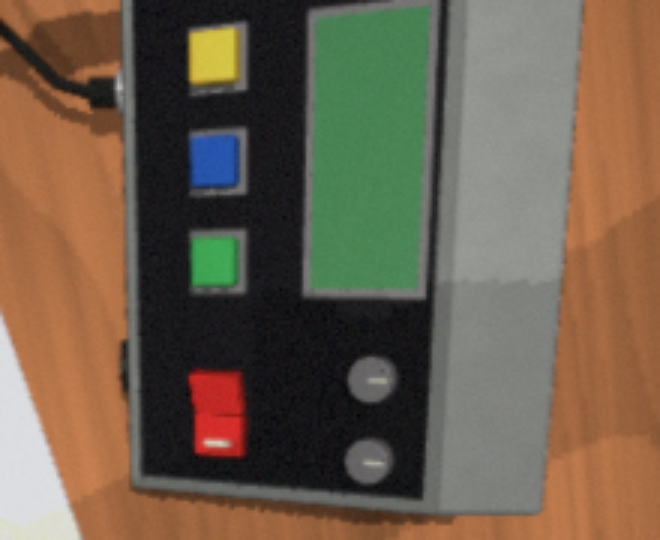

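Station rocker is on: the bar half lies in the panel plane, with the bar at (215,442) in the crop. Neither the station nor the keys have moved. Next is the blue key.

move_arm(
  steps=[
    [[0.04,-0.003,0],0],
    [[0.08,-0.006,0],0],
    [[0.11,-0.0085,0.02],0],
    [[0.123,-0.0085,0.06],0],
    [[0.123,-0.0085,0.1],0],
    [[0.123,-0.0085,0.14],0],
    [[0.123,-0.0085,0.17],0],
    [[0.123,-0.0085,0.19],0],
    [[0.123,-0.0085,0.2],0],
    [[0.123,-0.0085,0.204],0],
    [[0.123,-0.0085,0.204],0],
    [[0.123,-0.0085,0.204],0],
  ],
)

```text
time_s: 14.6
tool_pos: [0.515, 0.2284, 0.0974]
tool_rot: [179.9, -0.0, 79.5]
force: [-0.3, -0.1, 0.0]
grip_width: 0.0008
```

move_arm(
  steps=[
    [[0,-0.001,0.003],0],
    [[0,-0.001,0.006],0],
    [[0,-0.001,0.009],0],
    [[0,-0.001,0.012],0],
    [[0,-0.001,0.0145],0],
    [[0,-0.001,0.0165],0],
    [[0,-0.001,0.0185],0],
    [[0,-0.001,0.02],0],
    [[0,-0.001,0.02],0],
    [[0,-0.001,0.02],0],
  ],
)

```text
time_s: 15.85
tool_pos: [0.5138, 0.2283, 0.0769]
tool_rot: [180.0, -0.0, 79.5]
force: [0.9, 0.3, 3.2]
grip_width: 0.0004
```

move_arm(
  steps=[
    [[0,0,0.001],0],
    [[0,0,0.002],0],
    [[0,0,0.002],0],
  ],
)

```text
time_s: 16.23
tool_pos: [0.5137, 0.2285, 0.0747]
tool_rot: [180.0, -0.0, 79.5]
force: [1.1, -0.7, 5.1]
grip_width: 0.0005
```

move_arm(
  steps=[
    [[0,0,0.001],0],
    [[0,0,0.0015],0],
    [[0,0,0.0015],0],
  ],
)

```text
time_s: 16.6
tool_pos: [0.5138, 0.2285, 0.0742]
tool_rot: [179.9, 0.0, 79.5]
force: [-0.9, -1.7, 11.1]
grip_width: 0.0004
```

move_arm(
  steps=[
    [[0,0,-0.003],0],
    [[0,0,-0.008],0],
    [[0,0,-0.03],0],
    [[0,0,-0.08],0],
    [[0,0,-0.13],0],
    [[-0.04,0.004,-0.18],0],
    [[-0.08,0.008,-0.22],0],
    [[-0.12,0.01,-0.226],0],
    [[-0.123,0.01,-0.226],0],
    [[-0.123,0.01,-0.226],0],
    [[-0.123,0.01,-0.226],0],
  ],
)

```text
time_s: 17.98
tool_pos: [0.5003, 0.1071, 0.2983]
tool_rot: [-179.9, -0.0, 79.7]
force: [0.1, 0.3, 0.2]
grip_width: 0.0003
```

```bash
python3 - <<'E'
from fit import *
im,d,K,D,T,W=shot("wrist"); o=env.get_obs(); print(o["tool_pos"],o["force"])
cols(im,W,(.4,.7,.08,.38,.03,.2))
for n in("scene","top"):
    z=np.load(n+".npz"); a,dd,_,_,_,W2=shot(n)
    print(n,extr(W2)); cols(a,W2,(.4,.7,.08,.36,.03,.13))
    df=np.abs(a.astype(int)-z["im"]).max(-1)>60; df=cv2.morphologyEx(df.astype(np.uint8),cv2.MORPH_OPEN,np.ones((2,2)))
    b=a.copy(); b[df>0]=(255,0,255)
    cv2.imwrite(f"pics/end_{n}.png",b[...,::-1])
t=cv2.imread("pics/end_top.png"); t=t[60:300,80:440]
cv2.imwrite("pics/end.png",cv2.resize(t,None,fx=2.2,fy=2.2))
E
```

```text
[0.50035646 0.10710205 0.2983264 ] [-0.09132793 -0.19789839 -0.50813936]
red 452 [251.8 138.3] [502.4 136.4  71.1]
yel 264 [250.4  19.9] [523.9 262.9  70.4]
blu 268 [250.5  54.9] [517.5 227.5  70.3]
grn 249 [250.5  88.5] [511.1 192.   70.2]
scene (((595.4774169921875, -182.43206787109375), (102.3399658203125, 180.44061279296875), 6.556506156921387), np.float64(0.20095848217372136), np.int64(2869))
red 80 [295.6 198.1] [503.6 136.1  69.9]
blu 82 [364.6 190.1] [560.  319.  112.3]
blu 40 [327.  193.5] [517.9 228.3  69.2]
grn 27 [314.6 194.8] [511.1 191.9  70.9]
top (((596.1507568359375, -182.88229370117188), (101.59890747070312, 182.97344970703125), 6.75791072845459), np.float64(0.19832200076170192), np.int64(1720))
yel 26 [182.1 175. ] [525.6 263.5  68.2]
blu 44 [163.5 162.5] [558.8 319.6 112.6]
```

View pics/end.png

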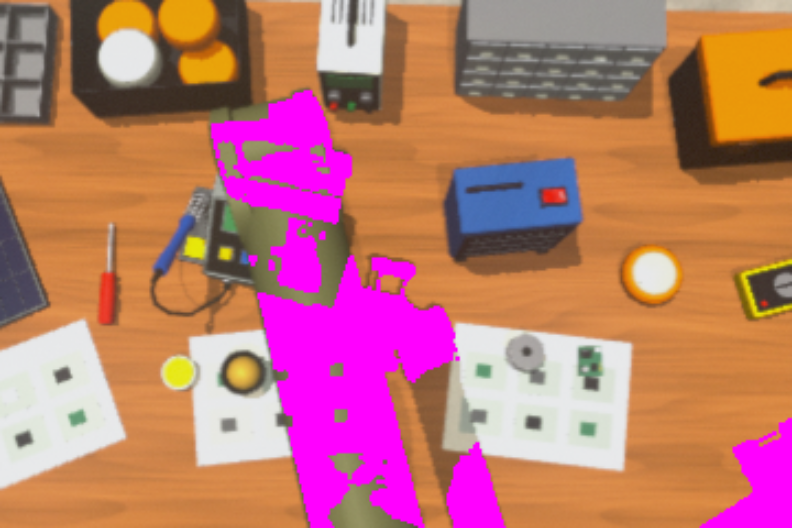

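The end picture shows only the arm as changed pixels. The boxes, the iron (180,240) and all bystanders are in place, and all keys are up. Handing in.

```bash
python3 -c "
from cell import env
print(env.sign_off(), env.get_obs()['time_s'])"
```

```text
the job is handed in; nothing more can be done
the job is handed in; nothing more can be done
```

I switched on the extractor, then the station, then tapped the blue key and let it come up. The job is handed in after about 18 s of robot time, well under the 64 s limit; sign-off reports no verdict.

- **Extractor rocker:** I pressed its white-bar end to the hard stop at about 7 N. Wrist depth then showed the bar half level at 206.7 mm and the other end proud.
- **Station rocker:** I pressed it to the stop at about 7.5 N. Its bar half then lay in the panel plane to within about 0.3 mm.
- **Blue key:** The force rose from 3.2 N to 5.1 N, then to 11 N against the stop, which fits the full 4 mm of travel. I did not read the travel directly. After release its top is back at 70.3 mm, level with yellow and green.
- **Nothing moved:** The extractor and station are within about 1 mm of where they started. The end picture shows the bystanders and iron in place, and the arm stands clear of everything. In that last top picture the arm hid the station's rocker and most of its keys; the scene and wrist cameras still saw them.
- **One disagreement:** The station stop came about 2.5 mm lower than I had calculated, probably because the fingertip edge is rounded. The depth check afterwards showed the switch on.

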